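# Close the washed seasoning pots with their lids

## Robot

A 7-joint arm with a two-finger parallel gripper is mounted at the origin on the work surface. World frame = base frame: x ahead of the robot, y to its left, z up, the work surface at z = 0. Lengths are in m, angles in rad, forces in N, time in s.
With the tool pointing down it reaches from about 0.425 to 0.925 m from the base axis. Payload 6.8 kg.
Tool frame: the origin (TCP) lies on the centre line of the jaws, within the pads' length; the fingertips stand 25 mm ahead of it and the grasp point (between the pads) lies 6 mm ahead of it; z points along the fingers, y is the direction in which the jaws open and shut (so a half turn about z gives the same grasp; the last joint's range is limited). The gripper opens to 85 mm and grips with 20 to 120 N. Pads are 22 mm wide; open, the fingers measure 114 mm over their backs; the gripper's body (76 mm by 85 mm) begins 54 mm behind the grasp point. The pads swing forward as they close: fully open they stand 13 mm farther back than shut.
Start: joints at [1.071, 0.477, 0.022, 1.555, -0.011, 1.109, -0.083], TCP at [0.258, -0.624, 0.256] pointing down, gripper open.
Joint ranges: [-2.96, 2.96], [-0.34, 2.1], [-1.41, 1.46], [0.24, 2.44], [-1.37, 4.51], [0.17, 1.92], [-2.96, 2.96]. Speed limits (rad/s): [2.39, 2.39, 3.14, 3.14, 3.14, 3.14, 3.14].

## Interface

Orientations are given as a unit quaternion [w, x, y, z].
In Python, from station import status, cams, order, models gives the robot as it stands.
- The arm moves only by the tool move_arm, never from a script. Its argument "steps" is one flat list of numbers, 7 for each row, row after row: the gripper's target within -1 to 1 (fully open at 1, half-way at 0, shut at -1), then the shift along the world's x, y, z in cm, then the turn, a rotation vector about the world's x, y, z in degrees. A call has 1 to 8 rows; each row shifts and turns the commanded pose from where the row before left it; what a row does not reach is not made up. A row lasts 1/10 s, in which the tool goes at most 50 mm and 8.59 degrees, less where a joint would pass 70% of its speed; a pose out of reach is approached as far as the arm can. A call with a gripper value outside its range is refused whole. The fingers move at their own pace and stop on an object; "newtons" is the grip in N (left out, the last holds). Time passes only in rows, so rows that do not move let the fingers close. It gives the time, the measured TCP pose, the force and the opening at its end, in the units of the state.
- status.get_obs(): the state, without advancing time (a new reading comes with each control period).
- cams.read_camera(name): name is "scene" or "top"; returns a dict with "pixels" (420x560x3 uint8, red, green, blue), "mtx" (3x3 intrinsics, pixels), "dist_coeffs" ([k1, k2, p1, p2, k3] as OpenCV has them; the pictures are not rectified), "T" (4x4, takes a point from camera to world coordinates). Camera axes: x right, y down, z forward; pixel columns grow to the right and rows downward; lengths in m; the calibration is good to about 2 mm. A picture is of the moment at which its call begins. There is no depth.
- order.hand_in(): hands the job in, once; it reports no verdict.
Trained networks look in the newest picture that a camera, given by its name, has taken for a name from the list of things; names that differ only in an ending like _2 or _b are one class to them, and where a whole thing is asked for, a point or a joint stands for the part that bears it (a point fixed in the world has none). Each returns a list of dicts, best first, with "score" (0 to 1); they miss things now and then, are a little off and sometimes report something else, mostly with a low value. They report only what shows in the picture. A call takes as long as a camera call. They do not tell look-alikes from the thing itself.
- models.silhouettes(camera, query): "region" (420x560 bool, what is visible of it) and "box" ([centre column, centre row, width, height] in pixels, round what is visible of it).
- models.place_of(camera, query): "position" ([row, column] in pixels: a listed point, or the origin of a listed thing).
The state is a dict: "t": time; "q": joint angles; "joint_vel": joint speeds; "joint_torque": joint torques, N m; "eef_pos": TCP position; "tool_rot": TCP orientation; "contact_force": force on the tool from outside, world axes, zero at the start; "torque": the same for the moment, N m; "gripper_width": opening from 0.0 (shut) to 1.0 (fully open).
Only numpy, scipy, OpenCV 4.12 (cv2) and the standard library are available. Lean on these libraries where they do the work, as an engineer would, in place of code of your own. Each camera call takes 0.05 s, during which the arm holds its last target.

## Task

The washed seasoning pots stand open on the drying mat and their four lids lie loose beside them. Put every lid on the pot it fits, square and fully home, so that all four pots are closed. Leave the pots standing where they are, and do not disturb the saucer or the sauce bottle.

Things in the scene. Friction and masses are not known exactly. Their poses are not given: they have to be found in the camera images.
- large_round_pot_rim (a point): Large round stainless pot, open, 112 mm outside diameter, 75 mm high, wall 3 mm (mouth 106 mm), 0.35 kg, standing loose on the 3 mm thick dark drying mat that covers the counter (mat's top at z = 0.003). This point is the centre of its mouth, level with the rim; z up.
- small_round_pot_rim (a point): Small round stainless pot, open, 80 mm outside diameter, 75 mm high, wall 3 mm (mouth 74 mm), 0.35 kg, loose on the mat. This point is the centre of its mouth, level with the rim; z up.
- square_pot_rim (a point): Square stainless pot, open, 96 x 96 mm outside, 65 mm high, wall 3 mm, 0.35 kg, loose on the mat. This point is the centre of its mouth, level with the rim; x and y along its sides, z up.
- oblong_pot_rim (a point): Oblong stainless pot, open, 138 mm (along x) x 76 mm (along y) outside, 65 mm high, wall 3 mm, 0.35 kg, loose on the mat. This point is the centre of its mouth, level with the rim; x along its length, z up.
- large_round_lid_center (a point): Lid of the large round pot, plate 118 mm in diameter, about 0.14 kg. On the mat, right way up, 45 mm high: sloped skirt 12 mm, plate 3 mm, black grip 30 mm. Point: centre, 22.5 mm above the underside, z up. Grip: upright round knob, 24 mm diameter over its upper 17 mm. Seated: plate on the rim, skirt inside with 3 mm play, point 10.5 mm above the rim.
- small_round_lid_center (a point): Lid of the small round pot, plate 86 mm in diameter, about 0.09 kg. On the mat, right way up, 45 mm high: sloped skirt 12 mm, plate 3 mm, black grip 30 mm. Point: centre, 22.5 mm above the underside, z up. Grip: upright round knob, 24 mm diameter over its upper 17 mm. Seated: plate on the rim, skirt inside with 3 mm play, point 10.5 mm above the rim.
- square_lid_center (a point): Lid of the square pot, plate 102 x 102 mm, about 0.13 kg; fits in any quarter turn. On the mat, right way up, 45 mm high: sloped skirt 12 mm, plate 3 mm, black grip 30 mm. Point: centre, 22.5 mm above the underside, z up. Grip: bridge handle, bar 56 mm along x, 14 mm wide, top 17 mm of the lid. Seated: plate on the rim, skirt inside with 3 mm play, point 10.5 mm above the rim.
- oblong_lid_center (a point): Lid of the oblong pot, plate 144 mm (along x) x 82 mm (along y), about 0.14 kg; fits either way round. On the mat, right way up, 45 mm high: sloped skirt 12 mm, plate 3 mm, black grip 30 mm. Point: centre, 22.5 mm above the underside, z up. Grip: bridge handle, bar 56 mm along x, 14 mm wide, top 17 mm of the lid. Seated: plate on the rim, skirt inside with 3 mm play, point 10.5 mm above the rim.
- saucer: Bystander: shallow round stainless saucer without a grip, 90 mm diameter, 14 mm high, lying among the lids. Origin at the centre of its underside.
- sauce_bottle: Bystander: white sauce bottle with a red cap, 56 mm diameter, 170 mm high, standing upright behind the pots as seen from the robot. Origin at the centre of its underside.
Mind the look-alikes: they are no part of the job. What is shaped like the part that bears large_round_lid_center but brown or orange is not meant. What is shaped like the part that bears large_round_pot_rim but green is not meant.

How it is judged:
By the outcome, as a careful person would: the job done as asked, in the order asked, and still so for the second after the job is handed in, with the robot touching nothing.
It also fails if it takes over 112 s, if anything falls off the work surface, if the arm or the gripper's body presses on something with over 40 N, if the wrist force passes 120 N, or if a joint passes its speed limit or range.

## Working session

There is one attempt and no reset: what is moved stays moved. The work goes in short steps, Python scripts to look and compute and a tool call to move; the robot and the scene stay as the last step left them, time stands still between calls to the robot, and variables do not carry over. Pictures are saved under pics/ and viewed, and the job is handed in when it is done.

Besides the shell and the picture viewer there is one more tool, called by a JSON object that holds its "fn" and its "kwargs", one argument or row to a line. move_arm: Moves the arm, as the interface text tells. Its arguments: {"type":"object","properties":{"steps":{"type":"array"},"newtons":{"type":"number"}},"required":["steps"]}

```bash
mkdir -p pics; ls
python3 - <<'E'
from station import status, cams, order, models
import cv2
o=status.get_obs(); print(o)
for n in ("scene","top"):
    c=cams.read_camera(n); cv2.imwrite(f"pics/{n}0.png",c["pixels"][:,:,::-1]); print(n,c["mtx"],c["dist_coeffs"],c["T"])
E
```

```text
pics
{'t': 0.0, 'q': array([ 1.0708615 ,  0.47778539,  0.02233304,  1.55646029, -0.0114872 ,
        1.10931997, -0.08310505]), 'joint_vel': array([ 0.00031163, -0.00010037,  0.00045044,  0.00011815,  0.00029104,
       -0.00018303, -0.00067234]), 'joint_torque': array([ 6.33341242e-04, -5.96463454e+01,  1.60805717e+00, -2.81207514e+01,
        1.23662793e-02,  9.29043337e-03, -2.15229426e-05]), 'eef_pos': array([ 0.25754848, -0.6233312 ,  0.25533169]), 'tool_rot': array([-8.87802440e-04,  9.80866338e-01,  1.94680187e-01, -2.50343492e-04]), 'contact_force': array([ 0.31015002,  0.43970389, -0.53133286]), 'torque': array([-0.00092687,  0.02696671,  0.00480134]), 'gripper_width': 1.0017398005045715}
scene [[540.65059278   0.         281.85088735]
 [  0.         540.65059278 207.1011033 ]
 [  0.           0.           1.        ]] [-0.16909018  0.          0.          0.          0.        ] [[ 0.3684935   0.74724268 -0.55302885  1.54988361]
 [ 0.92960486 -0.30059251  0.21325794 -0.37147061]
 [-0.0068809  -0.59268247 -0.80540682  1.52338145]
 [ 0.          0.          0.          1.        ]]
top [[457.88525935   0.         279.67416008]
 [  0.         457.88525935 199.37732022]
 [  0.           0.           1.        ]] [-0.14041201  0.          0.          0.          0.        ] [[-0.00506391 -0.99215592  0.12490391  0.34913212]
 [-0.99997597  0.00443271 -0.00533088  0.00431247]
 [ 0.0047354  -0.1249279  -0.99215452  1.80412537]
 [ 0.          0.          0.          1.        ]]
```

View pics/scene0.png

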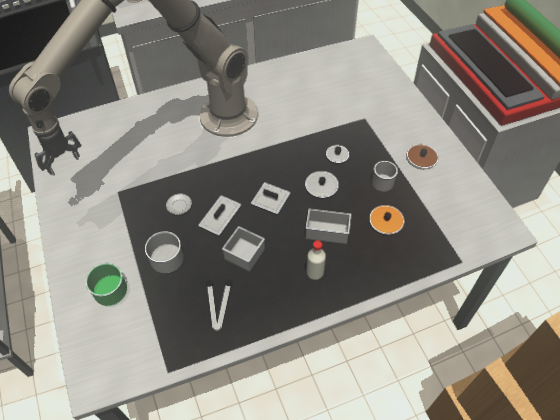

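View pics/top0.png

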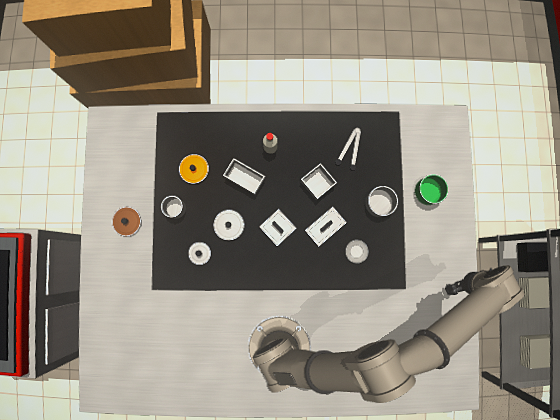

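```bash
cat > h.py <<'E'
from station import status, cams, order, models
import cv2, numpy as np
NAMES=[a+b for b in("_pot_rim","_lid_center") for a in("large_round","small_round","square","oblong")]
def ray(c,u,v):
    p=cv2.undistortPoints(np.array([[[u,v]]],float),c["mtx"],np.array(c["dist_coeffs"]))[0,0]
    d=c["T"][:3,:3]@np.array([p[0],p[1],1.]); return c["T"][:3,3],d/np.linalg.norm(d)
def atz(c,u,v,z):
    o,d=ray(c,u,v); return o+d*(z-o[2])/d[2]
def proj(c,P):
    T=np.linalg.inv(c["T"]); r,_=cv2.Rodrigues(T[:3,:3])
    return cv2.projectPoints(np.array(P,float).reshape(-1,1,3),r,T[:3,3],c["mtx"],np.array(c["dist_coeffs"]))[0][:,0]
def tri(c1,uv1,c2,uv2):
    o1,d1=ray(c1,*uv1);o2,d2=ray(c2,*uv2)
    s=np.linalg.lstsq(np.stack([d1,-d2],1),o2-o1,rcond=None)[0]
    a=o1+d1*s[0];b=o2+d2*s[1]; return (a+b)/2,np.linalg.norm(a-b)
E
python3 - <<'E'
from h import *
C={n:cams.read_camera(n) for n in("scene","top")}
H={**{n:.078 for n in NAMES[:2]},**{n:.068 for n in NAMES[2:4]},**{n:.0255 for n in NAMES[4:]},"saucer":.003,"sauce_bottle":.003}
for n in H:
    for cn,c in C.items():
        for r in models.place_of(cn,n)[:4]:
            v,u=r["position"]; print(n,cn,round(r["score"],2),(round(u),round(v)),atz(c,u,v,H[n]).round(3))
E
```

```text
large_round_pot_rim scene 0.94 (162, 245) [ 0.556 -0.399  0.078]
large_round_pot_rim scene 0.69 (105, 277) [ 0.602 -0.597  0.078]
large_round_pot_rim top 0.76 (383, 197) [ 0.573 -0.401  0.078]
large_round_pot_rim top 0.75 (437, 187) [ 0.611 -0.615  0.078]
large_round_pot_rim top 0.62 (175, 207) [0.537 0.395 0.078]
large_round_pot_rim top 0.5 (227, 227) [0.463 0.194 0.078]
small_round_pot_rim scene 0.63 (384, 172) [0.549 0.402 0.078]
small_round_pot_rim top 0.59 (172, 209) [0.531 0.406 0.078]
square_pot_rim scene 0.71 (243, 242) [ 0.633 -0.153  0.068]
square_pot_rim top 0.65 (318, 179) [ 0.645 -0.153  0.068]
oblong_pot_rim scene 0.82 (330, 219) [0.655 0.143 0.068]
oblong_pot_rim top 0.68 (243, 174) [0.669 0.136 0.068]
large_round_lid_center scene 0.85 (387, 217) [0.694 0.341 0.025]
large_round_lid_center scene 0.8 (321, 182) [0.468 0.196 0.025]
large_round_lid_center scene 0.76 (423, 153) [0.486 0.611 0.026]
large_round_lid_center top 0.94 (124, 221) [0.489 0.611 0.025]
large_round_lid_center top 0.82 (195, 170) [0.694 0.329 0.026]
large_round_lid_center top 0.61 (226, 225) [0.472 0.204 0.026]
small_round_lid_center scene 0.89 (335, 153) [0.364 0.3   0.025]
small_round_lid_center top 0.72 (198, 252) [0.367 0.315 0.026]
small_round_lid_center top 0.68 (381, 199) [ 0.573 -0.404  0.026]
square_lid_center scene 0.88 (269, 195) [0.455 0.002 0.026]
square_lid_center scene 0.58 (220, 213) [ 0.464 -0.179  0.025]
square_lid_center top 0.71 (274, 226) [0.468 0.015 0.026]
oblong_lid_center scene 0.7 (218, 212) [ 0.461 -0.185  0.026]
oblong_lid_center scene 0.44 (322, 181) [0.469 0.199 0.026]
oblong_lid_center top 0.89 (327, 229) [ 0.458 -0.188  0.026]
sauce_bottle scene 0.58 (316, 274) [0.793 0.035 0.003]
sauce_bottle top 0.7 (267, 147) [0.789 0.044 0.003]
```

Scene view: silver lids at about (321,182), (338,152), (270,196) and (220,213). Pots at (163,250), (384,175), (243,247) and (329,225). Look-alikes are the green pot (105,285), the orange lid (387,218) and the brown lid (423,155). The saucer is at (178,204). Next I'll zoom in to refine the positions.

Run:
```python
from h import *
c=cams.read_camera("top")["pixels"]; cv2.imwrite("pics/topz.png",cv2.resize(c[130:275,155:405,::-1],None,fx=3.2,fy=3.2,interpolation=cv2.INTER_NEAREST))
c=cams.read_camera("scene")["pixels"]; cv2.imwrite("pics/scenez.png",cv2.resize(c[135:285,135:405,::-1],None,fx=2.9,fy=2.9,interpolation=cv2.INTER_NEAREST))
```

```text
(no output)
```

View pics/topz.png

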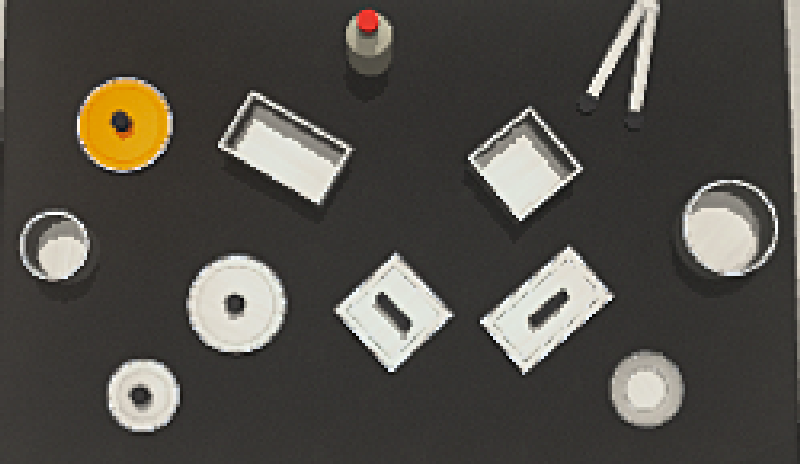

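View pics/scenez.png

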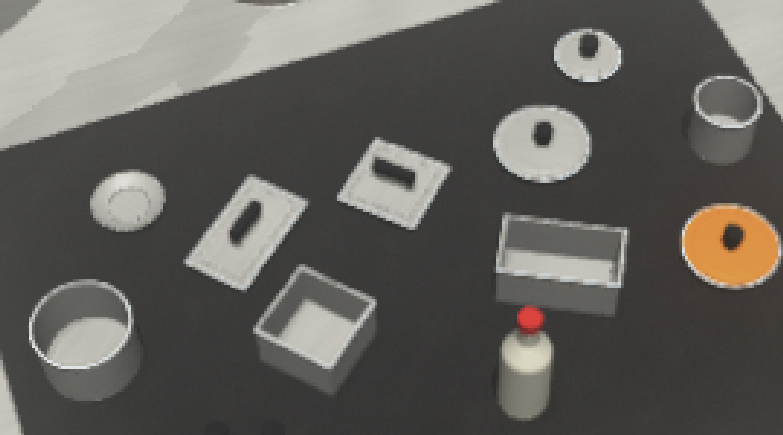

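```bash
cat > fit.py <<'E'
from h import *
from scipy.optimize import minimize
from scipy.ndimage import map_coordinates, gaussian_filter
def outline(kind,L,W,n=160):
    if kind=="r":
        a=np.linspace(0,2*np.pi,n,endpoint=False); return np.c_[np.cos(a),np.sin(a)]*L/2, np.c_[np.cos(a),np.sin(a)]
    t=np.linspace(-.46,.46,n//4); o=np.ones_like(t); z=0*t
    p=np.r_[np.c_[t*L,o*W/2],np.c_[t*L,-o*W/2],np.c_[o*L/2,t*W],np.c_[-o*L/2,t*W]]
    m=np.r_[np.c_[z,o],np.c_[z,-o],np.c_[o,z],np.c_[-o,z]]; return p,m
def score(img,c,sh,x,y,yaw,z,d=.0025):
    p,m=sh; R=np.array([[np.cos(yaw),-np.sin(yaw)],[np.sin(yaw),np.cos(yaw)]])
    P=p@R.T+[x,y]; M=m@R.T; zz=np.full((len(P),1),z)
    f=lambda k:map_coordinates(img,proj(c,np.c_[P+M*k,zz])[:,::-1].T,order=1)
    return np.mean(np.clip(f(-d)-f(d),-20,120))
def gray(c): return gaussian_filter(cv2.cvtColor(c["pixels"],cv2.COLOR_RGB2GRAY).astype(float),.5)
def fit(cs,sh,x0,z,rnd,freez=False):
    ims=[gray(c) for c in cs]
    def f(v):
        yaw=0 if rnd else v[2]; zz=v[3] if freez else z
        return -sum(score(i,c,sh,v[0],v[1],yaw,zz) for i,c in zip(ims,cs))
    best=None
    for dx in(-.006,0,.006):
      for dy in(-.006,0,.006):
        for dz in ((-.01,.01) if freez else (0,)):
          v=np.array([x0[0]+dx,x0[1]+dy,x0[2],z+dz]); s=np.array([v]+[v+e for e in np.diag([.005,.005,.1,.01])])
          r=minimize(f,v,method="Nelder-Mead",options=dict(initial_simplex=s,xatol=1e-5,fatol=1e-4,maxiter=600))
          if best is None or r.fun<best.fun: best=r
    v=best.x; return np.array([v[0],v[1],np.degrees(v[2]),1000*(v[3] if freez else z)]),-best.fun/len(cs)
OB={"LP":("r",.112,.112,.078,.570,-.400,0),"SP":("r",.08,.08,.078,.535,.404,0),"QP":("q",.096,.096,.068,.640,-.153,.7),"OP":("q",.138,.076,.068,.662,.140,1.1),
"LL":("r",.118,.118,.018,.470,.200,0),"SL":("r",.086,.086,.018,.365,.308,0),"QL":("q",.102,.102,.018,.461,.008,.7),"OL":("q",.144,.082,.018,.460,-.186,2.3)}
E
python3 - <<'E'
from fit import *
import pickle
C={n:cams.read_camera(n) for n in("scene","top")}
pickle.dump(C,open("C0.pkl","wb"))
for n,(k,L,W,z,x,y,a) in OB.items():
    sh=outline(k,L,W)
    yaws=[a] if k=="r" else [a,a-.5,a+.5] if n[0]=="Q" else [a,a+1.57,a+.6,a-.6]
    for cs,fz in ((["scene"],0),(["top"],0),(["scene","top"],0),(["scene","top"],1)):
        r=max((fit([C[i] for i in cs],sh,(x,y,w),z,k=="r",fz) for w in yaws),key=lambda q:q[1])
        print(n,cs,r[0].round(4),round(r[1],1))
E
```

```text
LP ['scene'] [ 0.5589 -0.3999  7.9769 78.    ] 42.1
LP ['top'] [ 0.5621 -0.4013  4.218  78.    ] 68.2
LP ['scene', 'top'] [ 0.5614 -0.4012  9.0069 78.    ] 51.3
LP ['scene', 'top'] [ 0.5617 -0.3996 13.6101 84.0386] 60.2
SP ['scene'] [ 0.5402  0.4104 -1.3612 78.    ] 30.1
SP ['top'] [ 0.5439  0.4107 -1.5081 78.    ] 63.6
SP ['scene', 'top'] [ 0.5437  0.4107  3.3283 78.    ] 45.9
SP ['scene', 'top'] [ 0.5433  0.4081 -3.1428 83.9422] 49.9
QP ['scene'] [ 0.6353 -0.155  40.8779 68.    ] 31.3
QP ['top'] [ 0.6416 -0.1552 39.1321 68.    ] 73.7
QP ['scene', 'top'] [ 0.6418 -0.155  39.079  68.    ] 50.4
QP ['scene', 'top'] [ 0.6399 -0.1544 39.1705 77.4918] 58.2
OP ['scene'] [ 0.6567  0.1325 60.4126 68.    ] 31.4
OP ['top'] [ 0.6631  0.1346 59.5554 68.    ] 70.3
OP ['scene', 'top'] [ 0.6629  0.1348 59.3822 68.    ] 49.5
OP ['scene', 'top'] [ 0.6612  0.1333 59.3727 78.2475] 58.3
LL ['scene'] [ 0.473   0.196   0.6133 18.    ] 72.9
LL ['top'] [ 0.4757  0.1962  0.4691 18.    ] 112.0
LL ['scene', 'top'] [ 0.4749  0.1961 -0.5582 18.    ] 89.4
LL ['scene', 'top'] [ 0.4755  0.1953 -1.0875 21.6407] 92.8
SL ['scene'] [ 0.3621  0.3107 -2.3186 18.    ] 72.4
SL ['top'] [ 0.3648  0.3094  3.0187 18.    ] 110.2
SL ['scene', 'top'] [ 0.3638  0.3099 -1.114  18.    ] 88.0
SL ['scene', 'top'] [ 0.365   0.3089  0.2771 22.0588] 92.2
QL ['scene'] [4.62500e-01 4.50000e-03 4.23398e+01 1.80000e+01] 69.1
QL ['top'] [4.65100e-01 4.10000e-03 4.24522e+01 1.80000e+01] 114.9
QL ['scene', 'top'] [4.64300e-01 4.40000e-03 4.24576e+01 1.80000e+01] 89.4
QL ['scene', 'top'] [4.64900e-01 3.90000e-03 4.23725e+01 2.16916e+01] 92.8
OL ['scene'] [  0.4657  -0.183  130.1253  18.    ] 69.6
OL ['top'] [  0.4683  -0.1836 129.8588  18.    ] 116.7
OL ['scene', 'top'] [  0.4672  -0.1833 129.926   18.    ] 90.7
OL ['scene', 'top'] [  0.4683  -0.1833 129.9316  21.8895] 94.1
```

```bash
cat > ov.py <<'E'
from fit import *
def overlay(c,items,ctr,half,S,fn):
    # items: list of (kind,L,W,z,x,y,yawdeg,color)
    u0,v0=ctr[0]-half[0],ctr[1]-half[1]
    im=cv2.resize(np.ascontiguousarray(c["pixels"][v0:v0+2*half[1],u0:u0+2*half[0],::-1]),None,fx=S,fy=S,interpolation=cv2.INTER_NEAREST)
    for k,L,W,z,x,y,a,col in items:
        if k=="r": t=np.linspace(0,2*np.pi,60); p=np.c_[np.cos(t),np.sin(t)]*L/2
        else: p=np.array([[1,1],[1,-1],[-1,-1],[-1,1],[1,1]])*[L/2,W/2]
        a=np.radians(a); P=p@np.array([[np.cos(a),np.sin(a)],[-np.sin(a),np.cos(a)]])+[x,y]
        q=((proj(c,np.c_[P,np.full(len(P),z)])-[u0,v0]+.5)*S)
        cv2.polylines(im,[np.round(q*16).astype(np.int32)],False,col,1,cv2.LINE_AA,4)
    if fn: cv2.imwrite(fn,im)
    return im
E
python3 - <<'E'
from ov import *
import pickle
C=pickle.load(open("C0.pkl","rb"))
G=(0,200,0);B=(255,80,0)
rows=[]
for cn,S in(("top",8),("scene",8)):
    c=C[cn]; t=[]
    for k,L,x,y,a,z in(("r",.112,.5621,-.4013,0,.078),("q",.096,.6416,-.1552,39.1,.068)):
        it=[(k,L,L,z,x,y,a,G),(k,L,L,.003,x,y,a,B)]
        u,v=proj(c,[[x,y,.04]])[0].round().astype(int)
        t.append(overlay(c,it,(u,v),(24,22),S,None))
    rows.append(np.hstack(t))
cv2.imwrite("pics/ov1.png",cv2.resize(np.vstack(rows),(760,600)) if 0 else np.vstack(rows)[:, :])
print(np.vstack(rows).shape)
E
```

```text
(704, 768, 3)
```

Run:
```python
import cv2
i=cv2.imread("pics/ov1.png"); cv2.imwrite("pics/ov1b.png",cv2.resize(i,(654,600),interpolation=cv2.INTER_AREA))
```

```text
(no output)
```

View pics/ov1b.png

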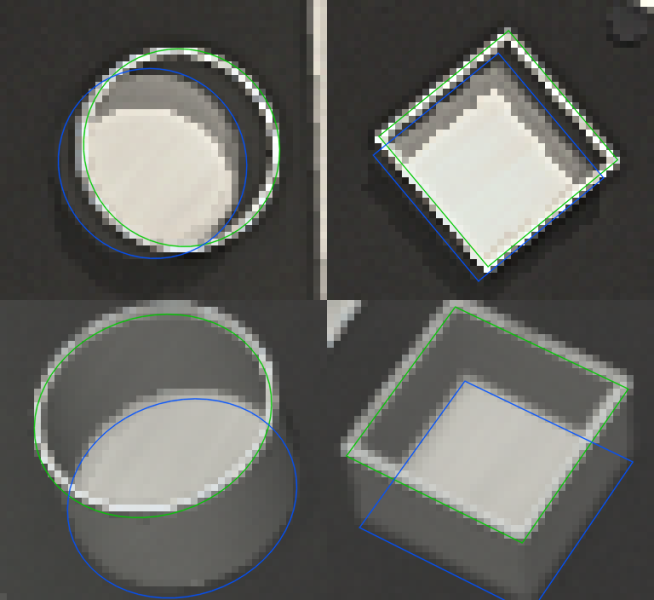

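```bash
cat > fit2.py <<'E'
from ov import *
from scipy.optimize import least_squares
def edges(img,c,sh,x,y,yaw,z,rng=.010,thr=None):
    p,m=sh; R=np.array([[np.cos(yaw),-np.sin(yaw)],[np.sin(yaw),np.cos(yaw)]])
    P=p@R.T+[x,y]; M=m@R.T; ks=np.arange(rng,-rng,-.00025)
    A=(P[:,None]+M[:,None]*ks[None,:,None]).reshape(-1,2)
    v=map_coordinates(img,proj(c,np.c_[A,np.full(len(A),z)])[:,::-1].T,order=1).reshape(len(P),-1)
    out=np.full(len(P),np.nan)
    for i,r in enumerate(v):
        j=np.argmax(r>thr)
        if r[j]>thr and j>0: out[i]=ks[j]
    return out
def fit2(c,sh,v0,z,rnd,thr=120,rng=.010,it=12):
    img=cv2.cvtColor(c["pixels"],cv2.COLOR_RGB2GRAY).astype(float)
    p,m=sh; v=np.array(v0,float); s=0.
    for _ in range(it):
        e=edges(img,c,sh,*v,z,rng,thr); ok=np.isfinite(e)
        R=np.array([[np.cos(v[2]),-np.sin(v[2])],[np.sin(v[2]),np.cos(v[2])]]); M=m@R.T; P=p@R.T
        J=np.c_[M,M[:,1]*P[:,0]-M[:,0]*P[:,1],np.ones(len(P))]
        if rnd: J[:,2]=0
        r=least_squares(lambda q:J[ok]@q-e[ok],np.zeros(4),loss="soft_l1",f_scale=.001)
        v+=r.x[:3]; s=r.x[3]
    return v,s*1000,ok.mean(),1000*np.median(abs(J[ok]@r.x-e[ok]))
E
python3 - <<'E'
from fit2 import *
import pickle
C=pickle.load(open("C0.pkl","rb"))
V=dict(LP=(.5617,-.4005,0),SP=(.5435,.409,0),QP=(.640,-.155,39.3),OP=(.662,.1335,59.5),LL=(.4755,.196,0),SL=(.3645,.3095,0),QL=(.4645,.0042,42.4),OL=(.4678,-.1833,129.9))
for n,(k,L,W,z,*_) in OB.items():
    x,y,a=V[n]
    for cn in("scene","top"):
        for thr in ((110,140,165)):
            v,s,ok,md=fit2(C[cn],outline(k,L,W),(x,y,np.radians(a)),z,k=="r",thr)
            print(n,cn,thr,v[:2].round(4),np.degrees(v[2]).round(1),"scale%.1f ok%.2f res%.2f"%(s,ok,md))
E
```

```text
LP scene 110 [ 0.5589 -0.3993] -0.5 scale2.8 ok1.00 res0.59
LP scene 140 [ 0.5591 -0.3994] -1.0 scale1.5 ok0.99 res0.45
LP scene 165 [ 0.5592 -0.3996] 57.5 scale0.6 ok0.78 res0.39
LP top 110 [ 0.561  -0.3997] -0.5 scale2.4 ok1.00 res0.30
LP top 140 [ 0.561  -0.3999] 0.1 scale1.6 ok1.00 res0.30
LP top 165 [ 0.5611 -0.4   ] -71.6 scale0.8 ok0.99 res0.37
SP scene 110 [0.5405 0.4102] -0.5 scale3.3 ok0.90 res0.44
SP scene 140 [0.5406 0.4102] 0.3 scale1.8 ok0.89 res0.34
SP scene 165 [0.5406 0.4101] -114.4 scale0.6 ok0.80 res0.56
SP top 110 [0.5428 0.4094] -0.1 scale2.5 ok1.00 res0.45
SP top 140 [0.5428 0.4093] -0.2 scale1.7 ok1.00 res0.27
SP top 165 [0.5429 0.4093] 0.1 scale1.0 ok0.99 res0.46
QP scene 110 [ 0.6386 -0.1543] 39.1 scale3.7 ok1.00 res0.25
QP scene 140 [ 0.6387 -0.1543] 39.1 scale2.1 ok0.97 res0.16
QP scene 165 [ 0.6389 -0.1543] 39.0 scale0.7 ok0.59 res0.17
QP top 110 [ 0.6405 -0.1548] 39.1 scale2.4 ok1.00 res0.18
QP top 140 [ 0.6405 -0.1548] 39.1 scale1.7 ok1.00 res0.21
QP top 165 [ 0.6404 -0.1548] 39.1 scale1.1 ok1.00 res0.33
OP scene 110 [0.6593 0.1342] 59.5 scale3.2 ok1.00 
[... 988 characters left out ...]
ene 110 [0.4617 0.0053] 42.4 scale2.5 ok1.00 res0.26
QL scene 140 [0.4619 0.0051] 42.4 scale1.1 ok1.00 res0.33
QL scene 165 [0.4621 0.005 ] 42.4 scale-0.3 ok1.00 res0.31
QL top 110 [0.4653 0.0042] 42.4 scale1.3 ok1.00 res0.28
QL top 140 [0.4651 0.0043] 42.5 scale0.5 ok1.00 res0.28
QL top 165 [0.4651 0.0044] 42.5 scale-0.2 ok1.00 res0.27
OL scene 110 [ 0.4649 -0.1826] 130.1 scale2.5 ok1.00 res0.26
OL scene 140 [ 0.4651 -0.1827] 130.1 scale1.1 ok1.00 res0.33
OL scene 165 [ 0.4653 -0.1828] 130.1 scale-0.3 ok1.00 res0.28
OL top 110 [ 0.4683 -0.1835] 129.9 scale1.1 ok1.00 res0.37
OL top 140 [ 0.4681 -0.1834] 129.9 scale0.4 ok1.00 res0.36
OL top 165 [ 0.468  -0.1834] 129.8 scale-0.3 ok1.00 res0.31
```

{"fn": "move_arm", "kwargs": {
  "steps": [0,2.6,3.7,0,0,0,2.5,0,2.6,3.7,0,0,0,2.5,0,2.6,3.7,0,0,0,2.5,0,2.6,3.7,0,0,0,2.5,0,2.6,3.7,0,0,0,2.5,0,2.6,3.7,0,0,0,2.5,0,2.6,3.7,0,0,0,2.5,0,2.6,3.7,0,0,0,2.5],
  "newtons": 40
}}

```text
t: 2.2
eef_pos: [0.4666, -0.3264, 0.2567]
tool_rot: [0.0, 0.932, 0.363, 0.0]
contact_force: [0.9, -0.2, 0.2]
gripper_width: 0.498
```

{"fn": "move_arm", "kwargs": {
  "steps": [0,0,4.4,-1,0,0,0,0,0,4.4,-1,0,0,0,0,0,4.4,-1,0,0,0,0,0,4.4,-1,0,0,0,0,0,4.4,-1,0,0,0,0,0,4.4,-1,0,0,0,0,0,4.4,-1,0,0,0,0,-0.3,2.3,-1,0,0,-0.2]
}}

```text
t: 3.0
eef_pos: [0.463, 0.0071, 0.1765]
tool_rot: [-0.0, 0.932, 0.362, 0.001]
contact_force: [-0.2, -0.4, 0.5]
gripper_width: 0.499
```

{"fn": "move_arm", "kwargs": {
  "steps": [0,0,0,-2.5,0,0,0,0,0,0,-2.5,0,0,0,0,0,0,-2.5,0,0,0,0,0,0,-1.5,0,0,0,0,0,0,0,0,0,0]
}}

```text
t: 3.5
eef_pos: [0.4615, 0.0031, 0.0848]
tool_rot: [-0.001, 0.933, 0.36, -0.002]
contact_force: [0.1, -0.6, -0.0]
gripper_width: 0.5
```

```bash
cat > look.py <<'E'
import sys
from h import *
name,x,y,z,hw=sys.argv[1],*map(float,sys.argv[2:5]),int(sys.argv[5])
t=[]
for n in("scene","top"):
    c=cams.read_camera(n); u,v=proj(c,[[x,y,z]])[0].round().astype(int)
    u=min(max(u,hw),560-hw);v=min(max(v,hw),420-hw)
    t.append(cv2.resize(c["pixels"][v-hw:v+hw,u-hw:u+hw,::-1],(398,398),interpolation=cv2.INTER_CUBIC))
cv2.imwrite(f"pics/{name}.png",np.hstack(t))
E
python3 look.py a1 .464 .005 .06 50
```

```text
(no output)
```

View pics/a1.png

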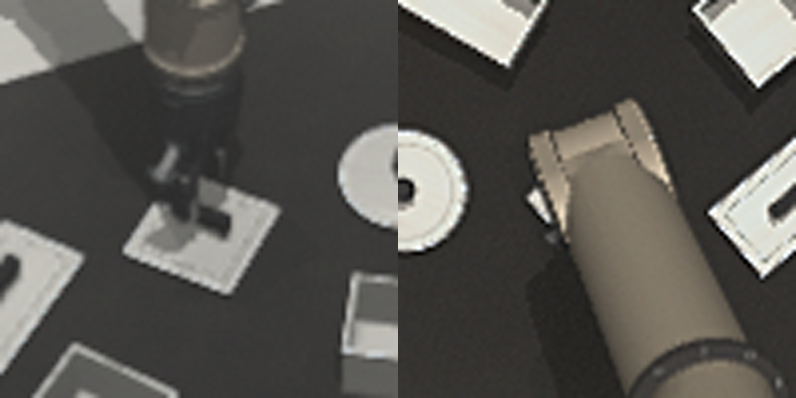

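{"fn": "move_arm", "kwargs": {
  "steps": [0,0,0,-1.5,0,0,0,0,0,0,-1,0,0,0,0,0,0,-0.5,0,0,0,0,0,0,0,0,0,0,0,0,0,0,0,0]
}}

```text
invalid input
```

{"fn": "move_arm", "kwargs": {
  "steps": [0,0,0,-1.5,0,0,0,0,0,0,-1,0,0,0,0,0,0,-0.5,0,0,0,0,0,0,0,0,0,0,0,0,0,0,0,0,0]
}}

```text
t: 4.1
eef_pos: [0.463, 0.0032, 0.0566]
tool_rot: [0.0, 0.933, 0.36, 0.0]
contact_force: [0.8, 0.1, 0.3]
gripper_width: 0.5
```

{"fn": "move_arm", "kwargs": {
  "steps": [0,0.1,0.1,-0.4,0,0,0,0,0,0,-0.4,0,0,0,0,0,0,0,0,0,0,-1,0,0,0,0,0,0,-1,0,0,0,0,0,0,-1,0,0,0,0,0,0,-1,0,0,0,0,0,0]
}}

```text
t: 4.8
eef_pos: [0.4638, 0.0042, 0.0484]
tool_rot: [0.0, 0.933, 0.36, 0.0]
contact_force: [-0.4, -0.4, 2.1]
gripper_width: 0.155
```

{"fn": "move_arm", "kwargs": {
  "steps": [-1,0,0,0.5,0,0,0,-1,0,0,2,0,0,0,-1,0,0,3,0,0,0,-1,0,0,3,0,0,0,-1,2.2,-2,3,0,0,-0.4,-1,3.1,-2.8,2,0,0,-0.7,-1,3.1,-2.8,0,0,0,-0.7,-1,3.1,-2.8,0,0,0,-0.7]
}}

```text
t: 5.6
eef_pos: [0.58, -0.1012, 0.1846]
tool_rot: [0.001, 0.941, 0.34, 0.001]
contact_force: [0.9, -0.6, -1.6]
gripper_width: 0.155
```

{"fn": "move_arm", "kwargs": {
  "steps": [-1,3.1,-2.8,0,0,0,-0.7,-1,3,-2.7,0,0,0,-0.1,-1,0,0,0,0,0,0,-1,0,0,0,0,0,0,-1,0,0,0,0,0,0]
}}

```text
t: 6.1
eef_pos: [0.6388, -0.1536, 0.183]
tool_rot: [-0.001, 0.943, 0.334, -0.0]
contact_force: [-0.7, 0.7, -1.5]
gripper_width: 0.158
```

```bash
python3 look.py a2 .64 -.155 .12 60
python3 - <<'E'
from station import status
print(status.get_obs())
E
```

```text
{'t': 6.2, 'q': array([ 0.33507388,  0.53375579, -0.27128903,  1.65185641,  0.16442203,
        0.97906591, -0.88155959]), 'joint_vel': array([-0.00172297, -0.00127262,  0.00273748, -0.00510243,  0.00088627,
       -0.00261278,  0.0010022 ]), 'joint_torque': array([ 3.10871629e-01, -6.08590293e+01, -2.78883062e+00, -2.63261229e+01,
        2.18324654e-02,  3.13366945e-03, -1.15820221e-03]), 'eef_pos': array([ 0.63902981, -0.15344193,  0.18342682]), 'tool_rot': array([-3.50545233e-04,  9.42493445e-01,  3.34224408e-01, -1.69862065e-04]), 'contact_force': array([-0.53686038,  0.26405997, -1.29127919]), 'torque': array([ 0.00108012, -0.00189238,  0.0077637 ]), 'gripper_width': 0.15468124706329248}
```

View pics/a2.png

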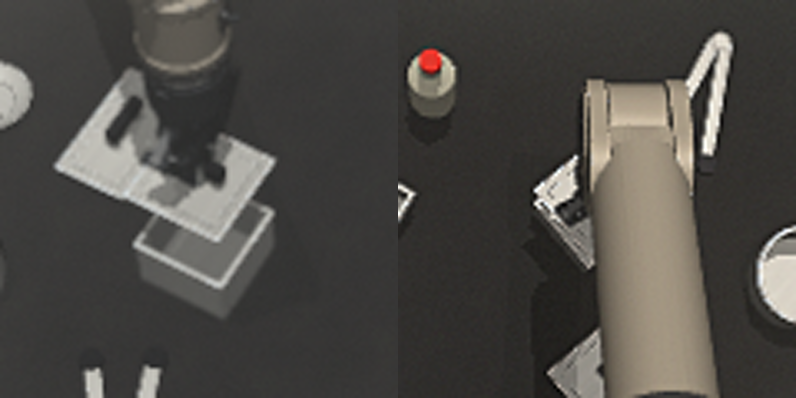

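Run:
```python
from fit2 import *
import pickle
c=cams.read_camera("scene"); pickle.dump(c,open("c1.pkl","wb"))
z=.153
for thr in(100,120,140):
    print(thr,*[np.round(q,4) for q in fit2(c,outline("q",.102,.102),(.639,-.1535,np.radians(39.1)),z,False,thr)])
v,*_=fit2(c,outline("q",.102,.102),(.639,-.1535,np.radians(39.1)),z,False,120)
u=proj(c,[[.64,-.155,.12]])[0].round().astype(int)
overlay(c,[("q",.102,.102,z,v[0],v[1],np.degrees(v[2]),(0,255,0)),("q",.096,.096,.068,.6387,-.1543,39.1,(255,0,0))],u,(40,35),9,"pics/ov2.png")
```

```text
100 [ 0.6376 -0.1523  0.6907] 2.6241 0.5188 0.3781
120 [ 0.6377 -0.1525  0.6848] 1.9195 0.6438 0.449
140 [ 0.6376 -0.1526  0.6843] 1.0783 0.6188 0.3309
```

View pics/ov2.png

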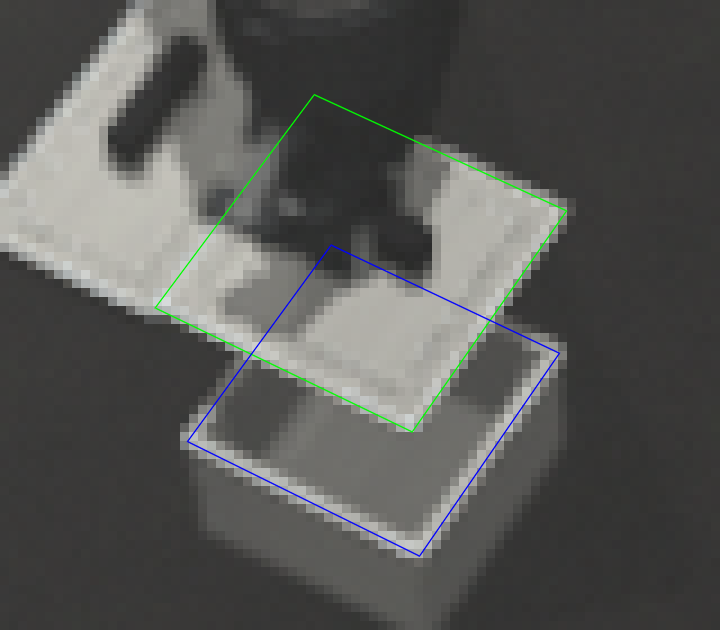

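{"fn": "move_arm", "kwargs": {
  "steps": [-1,0.1,-0.16,0,0,0,0,-1,0,0,-2.5,0,0,0,-1,0,0,-2.5,0,0,0,-1,0,0,-1.5,0,0,0,-1,0,0,0,0,0,0,-1,0,0,0,0,0,0]
}}

```text
t: 6.85
eef_pos: [0.6411, -0.1564, 0.1188]
tool_rot: [0.0, 0.943, 0.333, 0.0]
contact_force: [0.8, 0.3, -1.3]
gripper_width: 0.154
```

```bash
python3 look.py a3 .64 -.155 .08 40
```

```text
(no output)
```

View pics/a3.png

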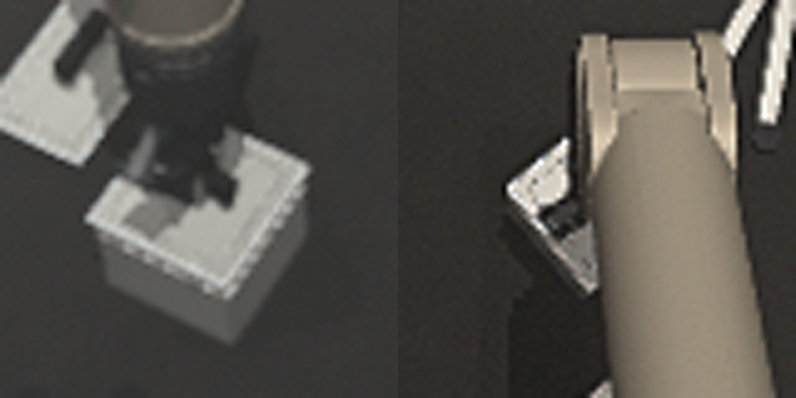

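Scene view: the lid hovers just above the square pot and lines up with it. I'll correct the 1 mm offset and lower it.

{"fn": "move_arm", "kwargs": {
  "steps": [-1,-0.1,0.12,-0.3,0,0,0,-1,0,0,-0.4,0,0,0,-1,0,0,-0.4,0,0,0,-1,0,0,0,0,0,0]
}}

```text
t: 7.35
eef_pos: [0.6392, -0.1552, 0.1066]
tool_rot: [-0.0, 0.943, 0.333, -0.001]
contact_force: [-0.2, 0.3, -1.3]
gripper_width: 0.156
```

{"fn": "move_arm", "kwargs": {
  "steps": [-1,0,0,-0.3,0,0,0,-1,0,0,-0.2,0,0,0,-1,0,0,0,0,0,0]
}}

```text
t: 7.65
eef_pos: [0.6395, -0.1552, 0.1019]
tool_rot: [-0.0, 0.943, 0.333, -0.0]
contact_force: [-0.2, -0.6, -1.2]
gripper_width: 0.152
```

{"fn": "move_arm", "kwargs": {
  "steps": [-1,0,0,-0.15,0,0,0,-1,0,0,0,0,0,0]
}}

```text
t: 7.85
eef_pos: [0.6398, -0.1553, 0.1016]
tool_rot: [0.0, 0.943, 0.333, 0.0]
contact_force: [-1.8, 0.8, 3.7]
gripper_width: 0.155
```

{"fn": "move_arm", "kwargs": {
  "steps": [0,0,0,0,0,0,0,0,0,0,0,0,0,0,0,0,0,0,0,0,0,0,0,0,1,0,0,0,0,0,0,3,0,0,0,0,0,0,3,0,0,0,0,-2,0,1,0,0,8.3,0,-2,-0.2,0,0,0,8.3]
}}

```text
t: 8.65
eef_pos: [0.6013, -0.1568, 0.184]
tool_rot: [0.002, 0.883, 0.469, 0.002]
contact_force: [-0.3, -0.2, -0.3]
gripper_width: 0.501
```

{"fn": "move_arm", "kwargs": {
  "steps": [0,-2,-0.4,0,0,0,8.3,0,-2,-0.4,0,0,0,8.3,0,-2,-0.4,0,0,0,8.3,0,-2,-0.4,0,0,0,8.3,0,-2,-0.4,0,0,0,8.3,0,-2,-0.4,0,0,0,8.3,0,-1.3,-0.2,0,0,0,8.3,0,0,0,0,0,0,8.3]
}}

```text
t: 9.45
eef_pos: [0.4649, -0.1842, 0.1813]
tool_rot: [-0.0, 0.483, 0.875, -0.001]
contact_force: [0.1, -0.7, -0.0]
gripper_width: 0.499
```

```bash
python3 look.py a4 .56 -.16 .08 70
```

```text
(no output)
```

View pics/a4.png

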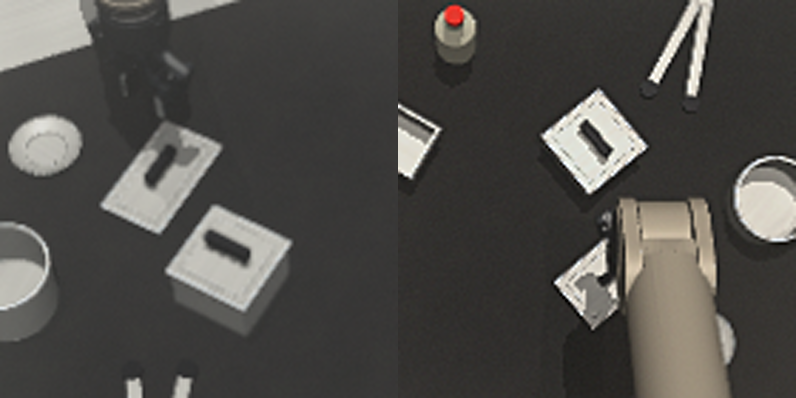

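{"fn": "move_arm", "kwargs": {
  "steps": [0,0.1,0.1,-2.5,0,0,7.8,0,0,0,-3,0,0,0,0,0,0,-3,0,0,0,0,0,0,-2.5,0,0,0,0,0,0,-1,0,0,0,0,0,0,0,0,0,0,0,0,0,0,0,0,0]
}}

```text
t: 10.25
eef_pos: [0.4687, -0.1823, 0.0617]
tool_rot: [0.001, 0.425, 0.905, 0.0]
contact_force: [-0.4, 0.6, 0.8]
gripper_width: 0.499
```

{"fn": "move_arm", "kwargs": {
  "steps": [0,-0.15,-0.05,-0.8,0,0,0,0,0,0,-0.5,0,0,0,0,0,0,0,0,0,0,-1,0,0,0,0,0,0,-1,0,0,0,0,0,0,-1,0,0,0,0,0,0,-1,0,0,0,0,0,0]
}}

```text
t: 10.95
eef_pos: [0.4665, -0.1828, 0.0481]
tool_rot: [0.0, 0.425, 0.905, -0.0]
contact_force: [0.4, 0.5, 2.9]
gripper_width: 0.154
```

{"fn": "move_arm", "kwargs": {
  "steps": [-1,0,0,0.5,0,0,0,-1,0,0,2,0,0,0,-1,0,0,3,0,0,0,-1,0,0,3,0,0,0,-1,0,0,3,0,0,0,-1,1,2,2,0,0,-3,-1,1.5,3.3,0,0,0,-7,-1,2,3.3,0,0,0,-7.5]
}}

```text
t: 11.75
eef_pos: [0.5112, -0.0968, 0.1837]
tool_rot: [0.001, 0.561, 0.828, -0.0]
contact_force: [0.1, -1.3, -1.9]
gripper_width: 0.151
```

{"fn": "move_arm", "kwargs": {
  "steps": [-1,2,3.3,0,0,0,-7.5,-1,2,3.3,0,0,0,-7.5,-1,2,3.3,0,0,0,-7.5,-1,2,3.3,0,0,0,-7.5,-1,2,3.3,0,0,0,-7.5,-1,2.5,3.3,0,0,0,-7.5,-1,2.2,3.2,0,0,0,-7.5,-1,0,0,0,0,0,0]
}}

```text
t: 12.55
eef_pos: [0.6592, 0.1408, 0.183]
tool_rot: [-0.002, 0.866, 0.5, 0.002]
contact_force: [-1.0, 0.2, -1.8]
gripper_width: 0.158
```

{"fn": "move_arm", "kwargs": {
  "steps": [-1,0.2,0,0,0,0,0,-1,0,0,-1,0,0,0,-1,0,0,0,0,0,0,-1,0,0,0,0,0,0]
}}

```text
t: 12.95
eef_pos: [0.6596, 0.1316, 0.1721]
tool_rot: [0.0, 0.867, 0.497, -0.001]
contact_force: [0.2, 0.1, -0.7]
gripper_width: 0.15
```

Run:
```python
from fit2 import *
o=status.get_obs(); p=o["eef_pos"]; q=o["tool_rot"]; print(p,np.degrees(2*np.arctan2(q[2],q[1])))
z=p[2]-.0484+.018+.0003
t=[]
for n in("scene","top"):
    c=cams.read_camera(n)
    for thr in(100,120,140):
        print(n,thr,*[np.round(k,4) for k in fit2(c,outline("q",.144,.082),(p[0],p[1],np.radians(59.7)),z,False,thr)])
    v,*_=fit2(c,outline("q",.144,.082),(p[0],p[1],np.radians(59.7)),z,False,120)
    u=proj(c,[[.66,.134,.12]])[0].round().astype(int)
    t.append(overlay(c,[("q",.144,.082,z,v[0],v[1],np.degrees(v[2]),(0,255,0))],u,(38,38),10,None))
cv2.imwrite("pics/ov3.png",np.hstack(t))
```

```text
[0.65964236 0.13160712 0.17213075] 59.66945561522666
scene 100 [0.6576 0.1309 1.0497] 2.1986 0.825 0.4996
scene 120 [0.6573 0.1309 1.0462] 1.4275 0.85 0.4372
scene 140 [0.6575 0.1308 1.047 ] 0.5685 0.8625 0.5691
top 100 [0.6595 0.1321 1.0706] 1.6428 0.3438 1.9269
top 120 [0.6593 0.1321 1.0412] 0.6431 0.3562 2.6402
top 140 [0.6605 0.1319 1.0707] 0.488 0.3625 2.5604
```

View pics/ov3.png

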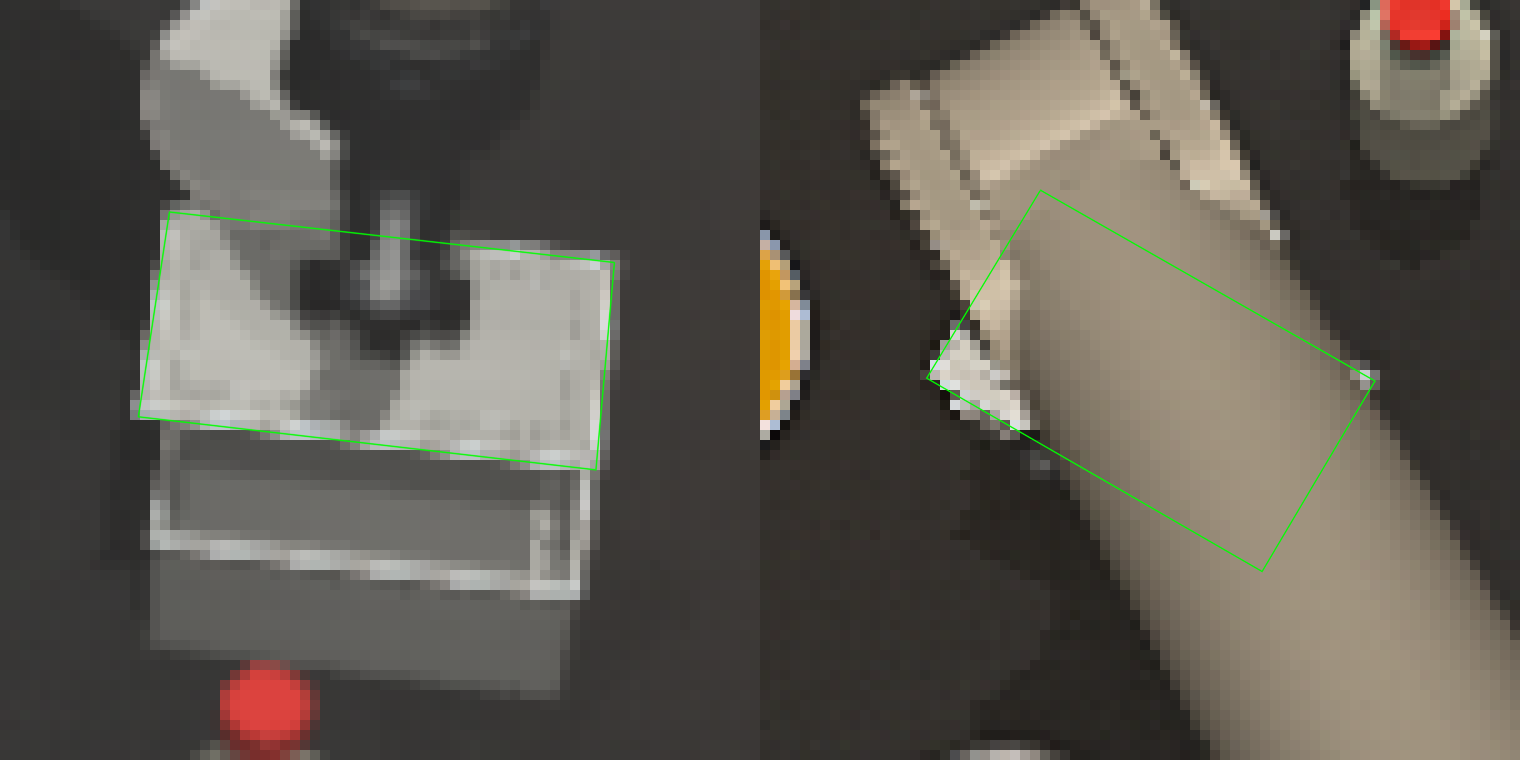

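{"fn": "move_arm", "kwargs": {
  "steps": [-1,0.15,0.25,-1.4,0,0,-0.3,-1,0,0,-2,0,0,0,-1,0,0,-2,0,0,0,-1,0,0,0,0,0,0,-1,0,0,0,0,0,0]
}}

```text
t: 13.55
eef_pos: [0.6615, 0.1358, 0.1183]
tool_rot: [-0.0, 0.868, 0.496, -0.0]
contact_force: [0.2, 0.4, -0.9]
gripper_width: 0.157
```

{"fn": "move_arm", "kwargs": {
  "steps": [-1,0,-0.13,-0.3,0,0,0,-1,0,0,-0.4,0,0,0,-1,0,0,-0.4,0,0,0,-1,0,0,0,0,0,0]
}}

```text
t: 13.95
eef_pos: [0.6615, 0.1343, 0.1074]
tool_rot: [-0.0, 0.868, 0.496, -0.0]
contact_force: [-0.4, -0.5, -0.4]
gripper_width: 0.158
```

{"fn": "move_arm", "kwargs": {
  "steps": [-1,0,0,-0.3,0,0,0,-1,0,0,-0.25,0,0,0,-1,0,0,-0.15,0,0,0,-1,0,0,0,0,0,0]
}}

```text
t: 14.35
eef_pos: [0.6618, 0.1345, 0.1013]
tool_rot: [0.0, 0.868, 0.496, -0.0]
contact_force: [-1.9, -0.2, 2.8]
gripper_width: 0.153
```

{"fn": "move_arm", "kwargs": {
  "steps": [0,0,0,0,0,0,0,0,0,0,0,0,0,0,0,0,0,0,0,0,0,0,0,0,1,0,0,0,0,0,0,3,0,0,0,0,-2,0,3,0,0,0,0,-4,1,1,0,0,0,0,-4,1,0,0,0,0]
}}

```text
t: 15.15
eef_pos: [0.5624, 0.1551, 0.1837]
tool_rot: [0.001, 0.869, 0.495, 0.003]
contact_force: [-0.4, 1.9, -0.5]
gripper_width: 0.499
```

{"fn": "move_arm", "kwargs": {
  "steps": [0,-4,2,-1,0,0,0,0,-3.8,1.6,-3,0,0,0,0,-1,0.6,-3,0,0,0,0,0,0,-3,0,0,0,0,0,0,-2,0,0,0,0,0,0,0,0,0,0,0,0,0,0,0,0,0]
}}

```text
t: 15.85
eef_pos: [0.4749, 0.1964, 0.0621]
tool_rot: [0.0, 0.868, 0.496, 0.0]
contact_force: [-0.3, -0.7, 0.7]
gripper_width: 0.497
```

```bash
python3 look.py a5 .56 .17 .06 70
```

```text
(no output)
```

View pics/a5.png

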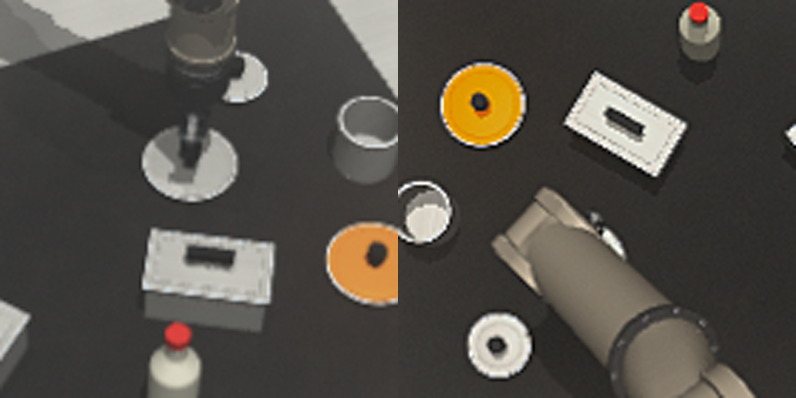

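{"fn": "move_arm", "kwargs": {
  "steps": [0,-0.05,0.02,-0.8,0,0,0,0,0,0,-0.5,0,0,0,0,0,0,0,0,0,0,-1,0,0,0,0,0,0,-1,0,0,0,0,0,0,-1,0,0,0,0,0,0,-1,0,0,0,0,0,0],
  "newtons": 50
}}

```text
t: 16.65
eef_pos: [0.4741, 0.1964, 0.0486]
tool_rot: [0.0, 0.868, 0.496, 0.0]
contact_force: [-0.8, 0.4, 3.0]
gripper_width: 0.259
```

{"fn": "move_arm", "kwargs": {
  "steps": [-1,0,0,0.5,0,0,0,-1,0,0,2,0,0,0,-1,0,0,3,0,0,0,-1,0,0,3,0,0,0,-1,0,-2,3,0,0,0,-1,1,-4,2,0,0,0,-1,1,-4.4,0,0,0,0,-1,1,-4.4,0,0,0,0]
}}

```text
t: 17.45
eef_pos: [0.5045, 0.047, 0.1846]
tool_rot: [0.001, 0.868, 0.496, 0.001]
contact_force: [1.4, -0.7, -2.1]
gripper_width: 0.261
```

{"fn": "move_arm", "kwargs": {
  "steps": [-1,1,-4.4,0,0,0,0,-1,0.6,-4.4,0,0,0,0,-1,0.6,-4.4,0,0,0,0,-1,0.6,-4.4,0,0,0,0,-1,0.6,-4.4,0,0,0,0,-1,0.6,-4.4,0,0,0,0,-1,0.6,-4.4,0,0,0,0,-1,0.6,-4.4,0,0,0,0]
}}

```text
t: 18.25
eef_pos: [0.5557, -0.3054, 0.1834]
tool_rot: [-0.0, 0.868, 0.496, 0.0]
contact_force: [0.7, 0.2, -0.7]
gripper_width: 0.255
```

{"fn": "move_arm", "kwargs": {
  "steps": [-1,0.4,-4.4,0,0,0,0,-1,0,-4.4,0,0,0,0,-1,0,-0.9,0,0,0,0,-1,0,0,0,0,0,0,-1,0,0,0,0,0,0,-1,0,0,0,0,0,0]
}}

```text
t: 18.85
eef_pos: [0.5607, -0.3981, 0.1834]
tool_rot: [-0.001, 0.868, 0.497, 0.0]
contact_force: [-0.2, 0.4, -1.3]
gripper_width: 0.253
```

```bash
cat > chk.py <<'E'
import sys
from fit2 import *
L,px,py,name=float(sys.argv[1]),float(sys.argv[2]),float(sys.argv[3]),sys.argv[4]
o=status.get_obs(); p=o["eef_pos"]; print(p,o["contact_force"])
z=p[2]-.0486+.018
t=[]
for n in("scene","top"):
    c=cams.read_camera(n)
    for thr in(100,120,140):
        print(n,thr,*[np.round(k,4) for k in fit2(c,outline("r",L,L),(p[0],p[1],0),z,True,thr)])
    v,*_=fit2(c,outline("r",L,L),(p[0],p[1],0),z,True,120)
    u=proj(c,[[px,py,.12]])[0].round().astype(int)
    t.append(overlay(c,[("r",L,L,z,v[0],v[1],0,(0,255,0))],u,(33,38),6,None))
cv2.imwrite(f"pics/{name}.png",np.hstack(t))
E
python3 chk.py .118 .56 -.40 ov4
```

```text
[ 0.560706   -0.39808271  0.18341398] [-0.19110653  0.38774752 -1.27883542]
scene 100 [ 0.5593 -0.3975 -0.0013] 1.7732 0.675 0.4793
scene 120 [ 0.5597 -0.3974  0.0017] 1.1934 0.775 0.5579
scene 140 [ 0.5591 -0.3973  0.0006] 0.4131 0.7625 0.3635
top 100 [ 0.5565 -0.3889  0.0014] 2.2423 0.6688 1.4691
top 120 [ 0.5571 -0.3902  0.0134] 1.8966 0.6625 1.8532
top 140 [ 0.5598 -0.3945 -0.0032] 0.7391 0.5812 2.0935
```

View pics/ov4.png

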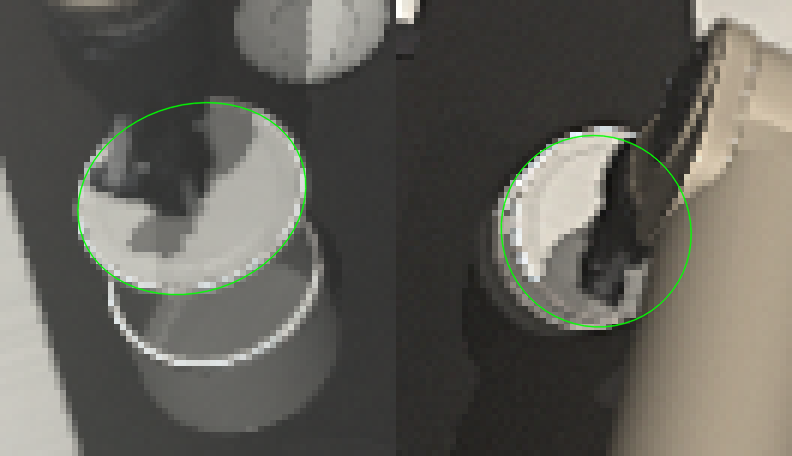

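{"fn": "move_arm", "kwargs": {
  "steps": [-1,0,-0.19,-1.5,0,0,0,-1,0,0,-2,0,0,0,-1,0,0,-2,0,0,0,-1,0,0,0,0,0,0,-1,0,0,0,0,0,0]
}}

```text
t: 19.45
eef_pos: [0.5598, -0.4021, 0.1278]
tool_rot: [-0.001, 0.868, 0.496, -0.0]
contact_force: [0.1, -1.3, -1.2]
gripper_width: 0.255
```

{"fn": "move_arm", "kwargs": {
  "steps": [-1,0.05,0.18,-0.3,0,0,0,-1,0,0,-0.4,0,0,0,-1,0,0,-0.4,0,0,0,-1,0,0,0,0,0,0]
}}

```text
t: 19.85
eef_pos: [0.5602, -0.4006, 0.1169]
tool_rot: [-0.0, 0.868, 0.496, -0.0]
contact_force: [0.5, 0.6, -0.9]
gripper_width: 0.259
```

{"fn": "move_arm", "kwargs": {
  "steps": [-1,0,0,-0.3,0,0,0,-1,0,0,-0.25,0,0,0,-1,0,0,-0.1,0,0,0,-1,0,0,0,0,0,0]
}}

```text
t: 20.25
eef_pos: [0.5606, -0.4009, 0.1117]
tool_rot: [0.0, 0.868, 0.496, 0.0]
contact_force: [-1.7, 2.1, 3.4]
gripper_width: 0.256
```

{"fn": "move_arm", "kwargs": {
  "steps": [0,0,0,0,0,0,0,0,0,0,0,0,0,0,0,0,0,0,0,0,0,0,0,0,1,0,0,0,0,0,0,3,0,0,0,0,0,2,3,0,0,0,0,-0.6,4.5,0,0,0,0,0,-0.6,4.5,0,0,0,0]
}}

```text
t: 21.05
eef_pos: [0.5491, -0.2906, 0.1829]
tool_rot: [0.002, 0.869, 0.495, 0.001]
contact_force: [-0.2, 0.0, 0.1]
gripper_width: 0.494
```

{"fn": "move_arm", "kwargs": {
  "steps": [0,-0.6,4.5,0,0,0,0,0,-0.6,4.5,0,0,0,0,0,-0.6,4.5,0,0,0,0,0,-0.6,4.5,0,0,0,0,0,-0.6,4.5,0,0,0,0,0,-0.6,4.5,0,0,0,0,0,-1,4.5,0,0,0,0,0,-1.5,4.5,0,0,0,0]
}}

```text
t: 21.85
eef_pos: [0.4878, 0.0711, 0.1819]
tool_rot: [0.0, 0.868, 0.496, 0.001]
contact_force: [-0.2, -0.6, 0.2]
gripper_width: 0.498
```

{"fn": "move_arm", "kwargs": {
  "steps": [0,-2,4,0,0,0,0,0,-2,4,0,0,0,0,0,-2,4,0,0,0,0,0,-2,4,-1,0,0,0,0,-2,4,-1,0,0,0,0,-2,3,-1,0,0,0,0,-0.4,1,-1,0,0,0,0,0,0,0,0,0,0]
}}

```text
t: 22.65
eef_pos: [0.362, 0.311, 0.1407]
tool_rot: [-0.0, 0.867, 0.498, -0.0]
contact_force: [1.0, -0.5, 0.6]
gripper_width: 0.504
```

```bash
python3 look.py a6 .45 .1 .06 130; python3 -c "
from station import status;print(status.get_obs()['eef_pos'])"
```

```text
[0.36397612 0.30880665 0.14132551]
```

View pics/a6.png

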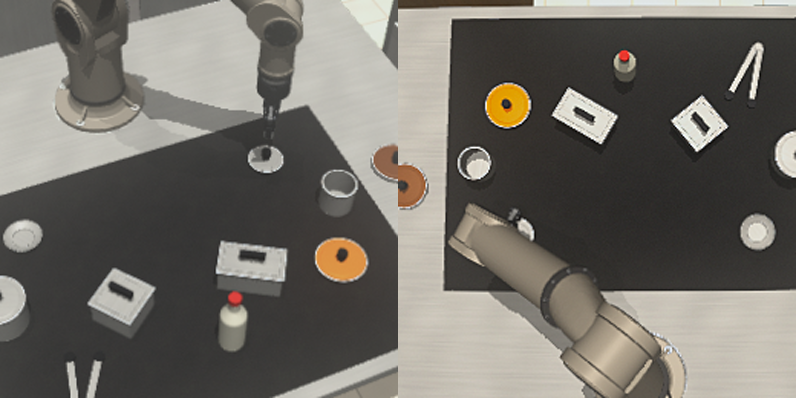

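{"fn": "move_arm", "kwargs": {
  "steps": [0,0,0,-3,0,0,0,0,0,0,-3,0,0,0,0,0,0,-1.9,0,0,0,0,0,0,0,0,0,0,0,0,0,0,0,0,0,0,0,0,0,0,0,0]
}}

```text
t: 23.35
eef_pos: [0.3647, 0.3094, 0.0633]
tool_rot: [-0.0, 0.869, 0.495, 0.001]
contact_force: [0.3, -0.4, -0.2]
gripper_width: 0.499
```

{"fn": "move_arm", "kwargs": {
  "steps": [0,-0.12,0.07,-0.8,0,0,0,0,0,0,-0.6,0,0,0,0,0,0,0,0,0,0,-1,0,0,0,0,0,0,-1,0,0,0,0,0,0,-1,0,0,0,0,0,0,-1,0,0,0,0,0,0]
}}

```text
t: 24.05
eef_pos: [0.3622, 0.31, 0.0481]
tool_rot: [0.0, 0.868, 0.496, 0.0]
contact_force: [-1.3, -1.1, 3.2]
gripper_width: 0.259
```

{"fn": "move_arm", "kwargs": {
  "steps": [-1,0,0,0.5,0,0,0,-1,0,0,2,0,0,0,-1,0,0,3,0,0,0,-1,0,0,3,0,0,0,-1,1.5,0.9,3,0,0,0,-1,3.3,1.8,2,0,0,0,-1,3.3,1.8,0,0,0,0,-1,3.3,1.8,0,0,0,0]
}}

```text
t: 24.85
eef_pos: [0.478, 0.3736, 0.1843]
tool_rot: [-0.0, 0.869, 0.496, 0.001]
contact_force: [-0.1, 0.4, -1.1]
gripper_width: 0.258
```

{"fn": "move_arm", "kwargs": {
  "steps": [-1,3.3,1.8,0,0,0,0,-1,3.2,1.8,0,0,0,0,-1,0,0,0,0,0,0,-1,0,0,0,0,0,0,-1,0,0,0,0,0,0,-1,0,0,0,0,0,0]
}}

```text
t: 25.45
eef_pos: [0.5403, 0.4085, 0.1831]
tool_rot: [0.0, 0.868, 0.496, -0.0]
contact_force: [0.2, -0.2, -1.3]
gripper_width: 0.26
```

```bash
python3 chk.py .086 .54 .41 ov5
```

```text
[0.54027539 0.40853877 0.18307889] [ 0.24240756 -0.24208157 -1.3283436 ]
scene 100 [ 0.5394  0.4106 -0.001 ] 1.6973 0.525 0.5852
scene 120 [ 0.5391  0.4111 -0.9965] 1.1656 0.425 0.4242
scene 140 [ 0.5391  0.4113 -2.0001] 0.4422 0.375 0.4267
top 100 [ 0.3752  0.5437 -0.0046] 0.0 0.0 nan
top 120 [0.5334 0.3966 0.0014] 1.3542 0.2688 0.9478
top 140 [0.5316 0.3995 0.003 ] 3.9168 0.3688 1.0605
  return _methods._mean(a, axis=axis, dtype=dtype,
  ret = ret.dtype.type(ret / rcount)
```

View pics/ov5.png

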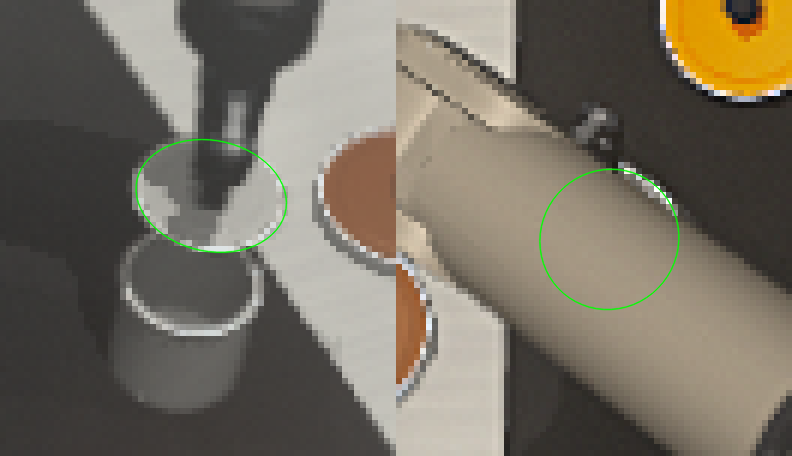

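{"fn": "move_arm", "kwargs": {
  "steps": [-1,0.12,0.05,-1.5,0,0,0,-1,0,0,-2,0,0,0,-1,0,0,-2,0,0,0,-1,0,0,0,0,0,0,-1,0,0,0,0,0,0]
}}

```text
t: 26.05
eef_pos: [0.5422, 0.4092, 0.1273]
tool_rot: [0.0, 0.868, 0.496, -0.001]
contact_force: [0.2, 0.2, 0.2]
gripper_width: 0.259
```

```bash
python3 look.py a7 .54 .41 .09 35; python3 -c "
from station import status;print(status.get_obs()['eef_pos'])"
```

```text
[0.54287753 0.40996774 0.12881975]
```

View pics/a7.png

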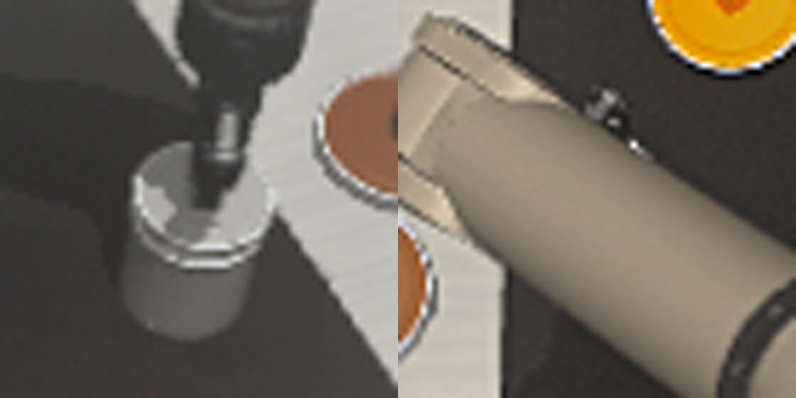

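Run:
```python
from fit2 import *
o=status.get_obs(); p=o["eef_pos"];print(p)
z=p[2]-.0481+.018; c=cams.read_camera("scene")
img=cv2.cvtColor(c["pixels"],cv2.COLOR_RGB2GRAY)
for thr in(100,110,120,130,140):
    print(thr,*[np.round(k,4) for k in fit2(c,outline("r",.086,.086),(.540,.4095,0),z,True,thr,rng=.006)])
u=proj(c,[[.54,.41,.09]])[0].round().astype(int)
overlay(c,[("r",.086,.086,z,p[0]-.0012,p[1]+.001,0,(0,255,0)),("r",.08,.08,.078,.5406,.4102,0,(255,0,0))],u,(24,24),12,"pics/ov6.png")
```

```text
[0.54287753 0.40996774 0.12881975]
100 [0.544  0.4093 0.0018] 1.8841 0.4062 0.4258
110 [0.5439 0.4098 0.0035] 1.0121 0.45 0.6614
120 [0.5431 0.4105 0.9954] 0.7251 0.3875 0.5239
130 [ 0.5426  0.411  -1.    ] 0.6275 0.4062 0.3508
140 [0.543  0.4108 0.    ] 0.0107 0.4312 0.3161
```

View pics/ov6.png

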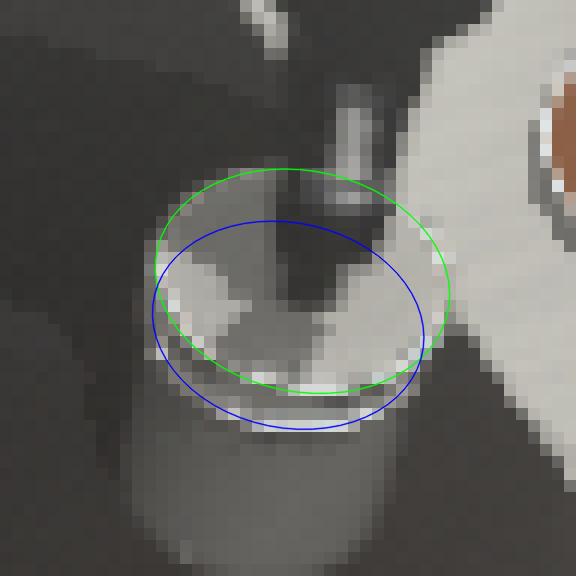

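{"fn": "move_arm", "kwargs": {
  "steps": [-1,-0.15,-0.06,-0.4,0,0,0,-1,0,0,-0.4,0,0,0,-1,0,0,0,0,0,0,-1,0,0,0,0,0,0]
}}

```text
t: 26.6
eef_pos: [0.5409, 0.4087, 0.1198]
tool_rot: [0.0, 0.868, 0.496, -0.0]
contact_force: [0.6, 0.4, -0.4]
gripper_width: 0.258
```

{"fn": "move_arm", "kwargs": {
  "steps": [-1,0.03,0.05,-0.3,0,0,0,-1,0,0,-0.2,0,0,0,-1,0,0,0,0,0,0]
}}

```text
t: 26.9
eef_pos: [0.5411, 0.4092, 0.1144]
tool_rot: [0.0, 0.868, 0.496, -0.0]
contact_force: [-0.2, -0.1, -1.0]
gripper_width: 0.261
```

{"fn": "move_arm", "kwargs": {
  "steps": [-1,0,0,-0.25,0,0,0,-1,0,0,-0.15,0,0,0,-1,0,0,0,0,0,0]
}}

```text
t: 27.2
eef_pos: [0.5413, 0.4094, 0.1112]
tool_rot: [0.0, 0.868, 0.496, 0.0]
contact_force: [0.1, -0.3, 2.5]
gripper_width: 0.26
```

{"fn": "move_arm", "kwargs": {
  "steps": [0,0,0,0,0,0,0,0,0,0,0,0,0,0,0,0,0,0,0,0,0,0,0,0,1,0,0,0,0,0,0,3,0,0,0,0,0,0,4,0,0,0,0,-3,0,4,0,0,0,0,-4,0,0,0,0,0]
}}

```text
t: 28.0
eef_pos: [0.4743, 0.4117, 0.2377]
tool_rot: [-0.001, 0.869, 0.494, 0.006]
contact_force: [-0.6, 1.2, 0.7]
gripper_width: 0.5
```

{"fn": "move_arm", "kwargs": {
  "steps": [0,-4,-1,0,0,0,0,0,-3,-3,0,0,0,0,0,-2,-4,0,0,0,0,0,0,-4,0,0,0,0,0,0,0,0,0,0,0,0,0,0,0,0,0,0]
}}

```text
t: 28.6
eef_pos: [0.3818, 0.2889, 0.2319]
tool_rot: [0.0, 0.869, 0.495, 0.001]
contact_force: [-0.2, 0.2, -0.5]
gripper_width: 0.5
```

Run:
```python
from fit2 import *
import pickle
C0=pickle.load(open("C0.pkl","rb"))
C={n:cams.read_camera(n) for n in("scene","top")}
V=dict(LP=(.560,-.3997,0),SP=(.5417,.4095,0),QP=(.6396,-.1546,39.1),OP=(.6606,.134,59.4))
for p,l,z in(("LP","LL",.081),("SP","SL",.081),("QP","QL",.071),("OP","OL",.071)):
    k,L,W,*_=OB[l]; x,y,a=V[p]
    for n in C: 
        r=fit2(C[n],outline(k,L,W),(x,y,np.radians(a)),z,k=="r",140); 
        k2,L2,W2,z2,*_=OB[p]; r0=fit2(C0[n],outline(k2,L2,W2),(x,y,np.radians(a)),z2,k2=="r",140)
        print(l,n,r[0][:2].round(4),"pot0",r0[0][:2].round(4),"dyaw",np.degrees(r[0][2]-r0[0][2]).round(1),"s%.1f ok%.2f res%.2f"%r[1:])
for n,(a,b,c,d) in dict(scene=(135,285,135,405),top=(130,275,155,405)).items():
    cv2.imwrite(f"pics/f_{n}.png",cv2.resize(C[n]["pixels"][a:b,c:d,::-1],None,fx=2.9,fy=2.9,interpolation=cv2.INTER_CUBIC))
```

```text
LL scene [ 0.5581 -0.3999] pot0 [ 0.5591 -0.3994] dyaw -56.2 s0.7 ok1.00 res0.46
LL top [ 0.5607 -0.4007] pot0 [ 0.561  -0.3999] dyaw 286.5 s0.1 ok1.00 res0.38
SL scene [0.5401 0.4111] pot0 [0.5406 0.4102] dyaw 0.1 s1.0 ok0.83 res0.48
SL top [0.5425 0.4104] pot0 [0.5428 0.4093] dyaw 0.2 s0.4 ok1.00 res0.38
QL scene [ 0.6381 -0.1541] pot0 [ 0.6387 -0.1543] dyaw -0.1 s1.2 ok1.00 res0.19
QL top [ 0.6407 -0.1548] pot0 [ 0.6405 -0.1548] dyaw -0.2 s0.3 ok1.00 res0.29
OL scene [0.659  0.1341] pot0 [0.6597 0.1339] dyaw 0.1 s0.9 ok1.00 res0.59
OL top [0.6619 0.1335] pot0 [0.6616 0.1339] dyaw 0.1 s0.6 ok1.00 res0.20
```

View pics/f_scene.png

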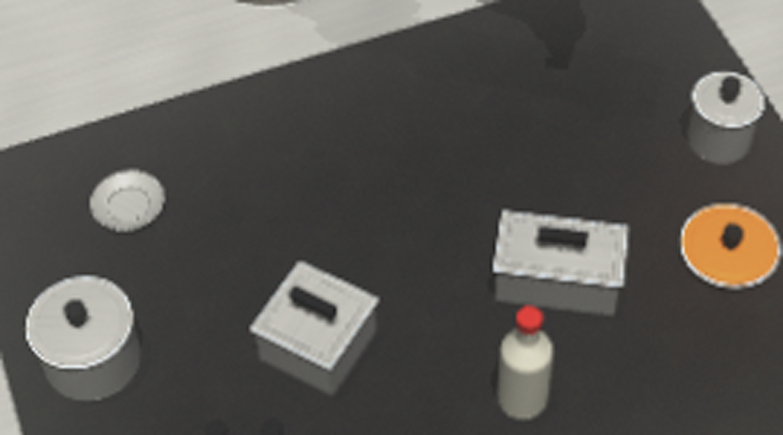

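View pics/f_top.png

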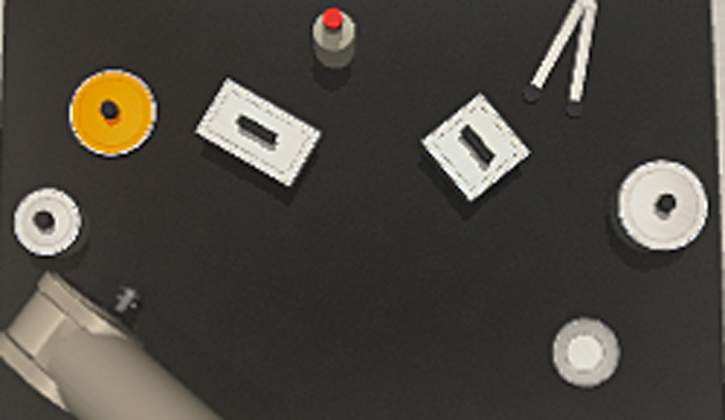

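All four lids sit level and within about 1 mm of their pots' centres in both views. The saucer and bottle have not moved, and the gripper is clear.

```bash
python3 -c "
from station import order;print(order.hand_in())"
```

```text
the job is handed in; nothing more can be done
None
```

All four pots are closed, each with its own lid, and I've handed the job in; hand-in gives no verdict. I placed the square lid first, then oblong, large round and small round, taking about 29 s of the 112 s allowed.

**Seating:** Each lid touched down within 0.2 mm of the height expected for fully home, with about 2–5 N of contact. The last pictures from both cameras show every lid level. Lid centres are about 1.2 mm or less from the pot centres I measured before starting, and the square and oblong lids are turned 0.2° or less off their pots.

**Surroundings:** The saucer, sauce bottle and orange lid look unmoved in the last pictures. I never went near the brown lid or the green pot. The gripper is open and clear of everything.

**Disagreements:**
- **Cameras:** The two cameras' positions differed by a steady 2–4 mm, mostly along x, so I averaged them and checked each held lid over its pot.
- **Top camera:** The arm hid much of that view during placing, so those checks relied on the scene camera. Its fit for the small round lid was rough, and I corrected that lid by about 1.5 mm before lowering it.

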